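# Tip a wheel bearing out of its nest with the bench ejector

### The job

Press the paddle of the bench ejector down until its arm seats firmly on the rubber buffer beneath it, gently and without forcing it, so that the other end tips the wheel bearing up out of its nest. Then pick the raised bearing up and set it down flat in the wooden tray; do not drop it in, and leave the tin, the spanner and the screwdriver where they lie.

Things in the scene. Friction and masses are not known exactly. Their poses are not given: they have to be found in the camera images.
- fixture: The bearing ejector, fixed to the bench: dark steel base plate, 90 mm along its x, 280 mm along its y, 12 mm thick; in the middle two pivot cheeks, tops 78 mm high; at the -y end an aluminium nest block, at the +y end the paddle of the see-saw arm. Origin: on the bench under the pivot axis; z up, y along the arm.
- nest (a point): Middle of the nest's mouth at the height of its wall tops, 90 mm above the bench. Block 66 mm along the fixture's x; side walls at x = +-23.5 to 33 mm. The bearing starts in it, flush to 1 mm, with 2.5 mm beside it in x: it cannot be gripped there. Raised, it is gripped across the fixture's x axis with the fingertips above the walls.
- buffer_foot (a point): Foot of the buffer screw on the base plate, under the arm, 80 mm from the pivot. The rubber-domed buffer above it, 18 mm across, is set by hand to a height that differs each time by 12 mm and is not measured: it must be felt. Once the arm is on it the force at the paddle climbs by roughly 2 to 6 N per mm of paddle travel.
- ejector: See-saw arm: steel bar 16 mm wide, 10 mm thick; origin on the pivot axis 65 mm above the bench; its y points to the paddle. It starts paddle up by 0.07 to 0.14 rad and meets the buffer with the paddle down by 0.16 to 0.34 rad. Stiff: stays where left. It takes 4 to 7 N at the paddle to swing; 10 to 15 N in all is firmly seated on the buffer; over 20 N bends it.
- paddle (a point): Middle of the top face of the paddle, a dark steel plate 40 mm wide (along the fixture's x) and 36 mm long on the arm, 130 mm from the pivot. It moves with the arm: starts about 83 to 92 mm above the bench and, pressed straight down until seated, ends about 29 to 53 mm above it. After release it springs back less than 3 mm.
- bearing_center (a point): Centre (half-way up) of the wheel bearing, a loose steel ring with black seals, 42 mm outside, 17 mm bore, 14 mm tall, 0.1 to 0.2 kg. Starts flat in the nest, centre 84 mm above the bench. With the arm seated it stands on the arm's nose 10 to 26 mm higher, shifted up to 12 mm along the fixture's +y, tilted with the arm about the fixture's x axis.
- tray: Wooden open tray, fixed to the bench, 170 mm along its x, 140 mm along its y, 30 mm high, walls and floor 6 mm thick; origin: centre of its underside. The bearing, flat in it, has its centre 13 mm above the bench.
- tin: Tin can, 84 mm across, 75 mm tall, upright, loose, a bystander to be left alone; origin: centre of its underside
- spanner: Spanner lying on the bench, 180 mm long, loose, a bystander to be left alone; origin: centre of its underside
- screwdriver: Screwdriver lying on the bench, 200 mm long, 26 mm thick, loose, a bystander to be left alone; origin: centre of its underside
Things that resemble listed ones, but are neither listed nor needed, are in the scene too. What is shaped like the part that bears bearing_center but yellow is not meant. Of the things that look like the tray, the larger one is meant.

How it is judged:
On the way, in this order (a step that is already met when the one before it is completed fails the run):
1. the ejector arm is seated on its buffer (over 5 N between them) with the bearing raised at least 8 mm in its nest (contact force between ejector and fixture above 5 N and z of bearing_center in the frame of fixture above 0.092 m and horizontal distance between bearing_center and fixture between 0.06 and 0.1 m), for 0.2 s.
2. the bearing, still in the fingers, is lowered into the tray to within 12 mm of its floor (x of bearing_center in the frame of tray between -0.065 and 0.065 m and y of bearing_center in the frame of tray between -0.05 and 0.05 m and z of bearing_center in the frame of tray below 0.025 m and contact force between the fingers and bearing above 0.5 N), for 0.05 s.
At the end, for the whole second after the job is handed in: the bearing lies flat and still in the tray (centre less than 18 mm above the tray's underside, within 65 mm along x and 50 mm along y of the tray's middle), released (x of bearing_center in the frame of tray between -0.065 and 0.065 m and y of bearing_center in the frame of tray between -0.05 and 0.05 m and z of bearing_center in the frame of tray below 0.018 m and linear speed of bearing below 0.02 m/s); the robot touches nothing.
It fails at once if the ejector arm is forced with more than 20 N (contact force between any of the arm, the fingers and ejector above 20 N).
It fails at once if the tin can is moved more than 30 mm (distance of tin from where it was at the start of the episode above 0.03 m).
It fails at once if the steel spanner is moved more than 30 mm (distance of spanner from where it was at the start of the episode above 0.03 m).
It fails at once if the screwdriver is moved more than 30 mm (distance of screwdriver from where it was at the start of the episode above 0.03 m).
It also fails if it takes over 70 s, if anything falls off the work surface, if the arm or the gripper's body presses on something with over 40 N, if the wrist force passes 120 N, or if a joint passes its speed limit or range.

### The arm

A 6-joint arm with a two-finger parallel gripper is mounted at the origin on the work surface. World frame = base frame: x ahead of the robot, y to its left, z up, the work surface at z = 0. Lengths are in m, angles in rad, forces in N, time in s.
With the tool pointing down it reaches from about 0.375 to 0.9 m from the base axis. Payload 3.1 kg.
Tool frame: the origin (TCP) lies on the centre line of the jaws, within the pads' length; the fingertips stand 11 mm ahead of it and the grasp point (between the pads) lies 8 mm behind it; x points along the fingers, y is the direction in which the jaws open and shut, and the axes are right-handed (so a half turn about x gives the same grasp; the last joint's range is limited). The gripper opens to 87 mm and grips with 3 to 60 N. Pads are 19 mm wide; open, the fingers measure 117 mm over their backs; the gripper's body (75 mm by 190 mm) begins 51 mm behind the grasp point.
Start: joints at [0.935, 0.527, 1.433, -0, 1.181, -0.178], TCP at [0.276, 0.561, 0.234] pointing down, gripper open.
Joint ranges: [-3.08, 3.08], [-0.75, 2.2], [0.22, 2.44], [-1.43, 4.57], [0, 2.65], [-2.85, 2.85]. Speed limits (rad/s): [2.79, 2.79, 3.14, 3.14, 3.14, 3.14].

### API

Orientations are given as a unit quaternion [x, y, z, w].
In Python, from rig import robot, camera, camera_info gives the robot as it stands.
- The arm moves only by the shell command python3 -m inch 'ROWS' [FORCE]. ROWS is JSON, a list that holds one entry, the list of rows, each a list of 5 numbers: the shift along the tool's x, y, z in cm, then the turn about the tool's x in rad, then the opening, from 0 (shut) to 1 (fully open). A call has 1 to 8 rows; each row shifts and turns the pose as measured when the row begins, along the tool's axes as they then stand; what a row does not reach is not made up. A row lasts 1/12 s, in which the tool goes at most 41.7 mm and 7.16 degrees, less where a joint would pass 70% of its speed; a pose out of reach is approached as far as the arm can. A call with a gripper value outside its range is refused whole. The fingers move at their own pace and stop on an object; FORCE is the grip in N (left out, the last holds). Time passes only in rows, so rows that do not move let the fingers close. It gives the time, the measured TCP pose, the force and the opening at its end, in the units of the state.
- robot.get_obs(): the state, without advancing time (a new reading comes with each control period).
- camera(name): name is "scene" or "top"; returns the picture (400x640x3 uint8, red, green, blue); there is no depth.
- camera_info(name): a dict with "camera_matrix" (3x3 intrinsics, pixels), "rvec" (rotation vector, rad) and "tvec" (3), from world to camera coordinates, as OpenCV has them. Camera axes: x right, y down, z forward; pixel columns grow to the right and rows downward; lengths in m; the calibration is good to about 2 mm. A picture is of the moment at which its call begins. camera_info takes no time and is no camera call.
- robot.hand_in(): hands the job in, once; it reports no verdict.
The state is a dict: "time": time; "q": joint angles; "joint_velocities": joint speeds; "joint_torque": joint torques, N m; "position": TCP position; "tool_rot": TCP orientation; "ft_force": force on the tool from outside, world axes, zero at the start; "moment": the same for the moment, N m; "grip_width": finger opening in m.
Only numpy, scipy, OpenCV 4.12 (cv2) and the standard library are available. Lean on these libraries where they do the work, as an engineer would, in place of code of your own. Each camera call takes 0.05 s, during which the arm holds its last target. There are 200 camera calls.

## Working session

There is one attempt and no reset: what is moved stays moved. The work goes in short steps, Python scripts to look and compute and a shell command to move; the robot and the scene stay as the last step left them, time stands still between calls to the robot, and variables do not carry over. Pictures are saved under pics/ and viewed, about 8 in all and at most 12, crops included, and the job is handed in when it is done.

```bash
mkdir -p pics; ls; python3 - <<'E'
from rig import robot,camera,camera_info
import cv2
for n in("scene","top"):
    cv2.imwrite(f"pics/{n}0.png",camera(n)[:,:,::-1]); i=camera_info(n); print(n,i)
o=robot.get_obs(); print({k:o[k] for k in("time","position","tool_rot","ft_force","grip_width")})
E
```

```text
pics
scene {'camera_matrix': array([[429.15477796,   0.        , 330.80366472],
       [  0.        , 429.15477796, 199.0566834 ],
       [  0.        ,   0.        ,   1.        ]]), 'rvec': array([ 2.29371396,  1.19710685, -0.35413108]), 'tvec': array([-0.35737739, -0.37458735,  1.28425999])}
top {'camera_matrix': array([[401.68759877,   0.        , 317.98268536],
       [  0.        , 401.68759877, 201.50921082],
       [  0.        ,   0.        ,   1.        ]]), 'rvec': array([ 2.09323446, -2.14873613,  0.20007661]), 'tvec': array([-0.00439978,  0.61648265,  0.86200667])}
{'time': 0.1, 'position': array([0.2752521 , 0.56040265, 0.23266812]), 'tool_rot': array([ 0.15944126,  0.68901846, -0.16073773,  0.68847326]), 'ft_force': array([-0.30547096, -0.37792388, -0.25288801]), 'grip_width': 0.08742499977612632}
```

View pics/scene0.png

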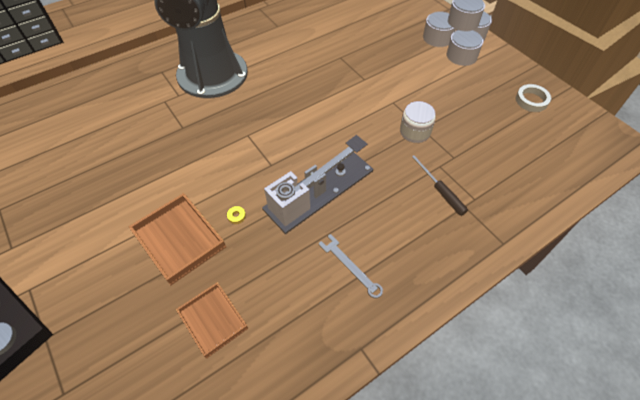

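View pics/top0.png

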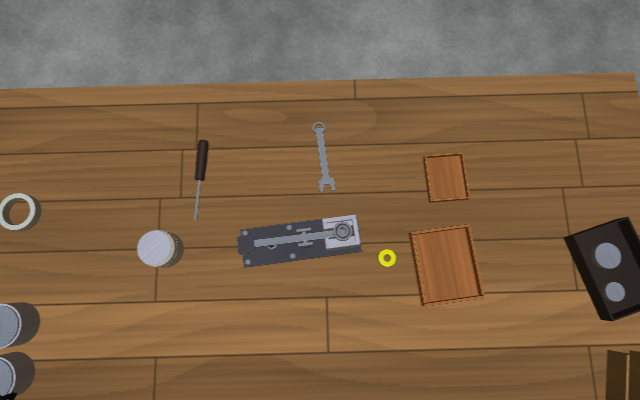

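The scene view shows the fixture, with the paddle at about (357,143) and the bearing at (287,188). The top view shows the bearing at (343,231), the arm running left to the paddle near (258,243), and the large tray at (446,264). The tin is at (157,248), beyond the paddle. The yellow ring and the small tray are decoys.

```bash
cat > h.py <<'E'
import numpy as np,cv2
from rig import robot,camera,camera_info
def P(n):
    i=camera_info(n);R=cv2.Rodrigues(i["rvec"])[0];return i["camera_matrix"],R,i["tvec"].reshape(3)
def ray(n,px,z):
    K,R,t=P(n);c=-R.T@t;d=R.T@np.linalg.solve(K,[px[0],px[1],1.]);return c+d*(z-c[2])/d[2]
def proj(n,p):
    i=camera_info(n);return cv2.projectPoints(np.array(p,float).reshape(-1,1,3),i["rvec"],i["tvec"],i["camera_matrix"],None)[0].reshape(-1,2)
def tri(a,b):
    M=[]
    for n in("scene","top"): K,R,t=P(n);M.append(K@np.c_[R,t])
    X=cv2.triangulatePoints(M[0],M[1],np.array(a,float).reshape(2,1),np.array(b,float).reshape(2,1))[:,0];return X[:3]/X[3]
E
python3 - <<'E'
from h import *
s=cv2.imread("pics/scene0.png");t=cv2.imread("pics/top0.png")
a=cv2.resize(s[125:245,250:390],None,fx=5,fy=5,interpolation=cv2.INTER_CUBIC)
b=cv2.resize(t[205:275,230:370],None,fx=5.7,fy=5.7,interpolation=cv2.INTER_CUBIC)
cv2.imwrite("pics/sc.png",a);cv2.imwrite("pics/tc.png",b)
hsv=cv2.cvtColor(t,cv2.COLOR_BGR2HSV)
m=((hsv[...,1]<90)).astype(np.uint8);m[:200]=0;m[290:]=0;m[:,:232]=0;m[:,368:]=0
m=cv2.morphologyEx(m,cv2.MORPH_CLOSE,np.ones((5,5)))
c=max(cv2.findContours(m,0,2)[0],key=cv2.contourArea);r=cv2.minAreaRect(c)
print(r);print([ray("top",p,.012).round(4).tolist() for p in cv2.boxPoints(r)])
# tray corners at rim z=.03
for p in[(410,228),(472,225),(483,294),(423,305)]:print(ray("top",p,.03).round(4))
print("bearing",ray("top",(343,231),.091),ray("scene",(286,188),.091),"tin",ray("top",(156,248),.075))
E
```

```text
((298.18597412109375, 240.50558471679688), (37.92350387573242, 122.63970947265625), 82.26641082763672)
[[0.5614, 0.1789, 0.012], [0.5935, -0.1118, 0.012], [0.5037, -0.1199, 0.012], [0.4728, 0.1658, 0.012]]
[ 0.553  -0.2335  0.03  ]
[ 0.5563 -0.3786  0.03  ]
[ 0.3989 -0.388   0.03  ]
[ 0.3783 -0.2507  0.03  ]
bearing [ 0.54309431 -0.07329488  0.091     ] [ 0.54342787 -0.06576941  0.091     ] tin [0.5181455  0.33923631 0.075     ]
```

View pics/sc.png

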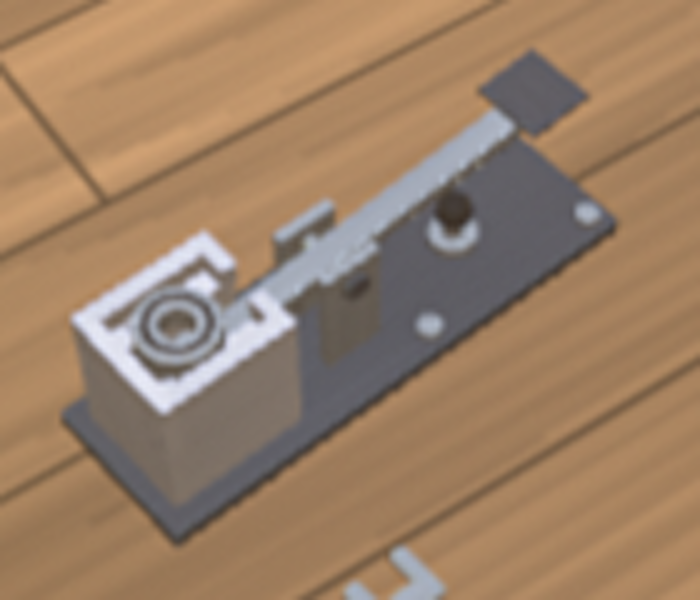

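View pics/tc.png

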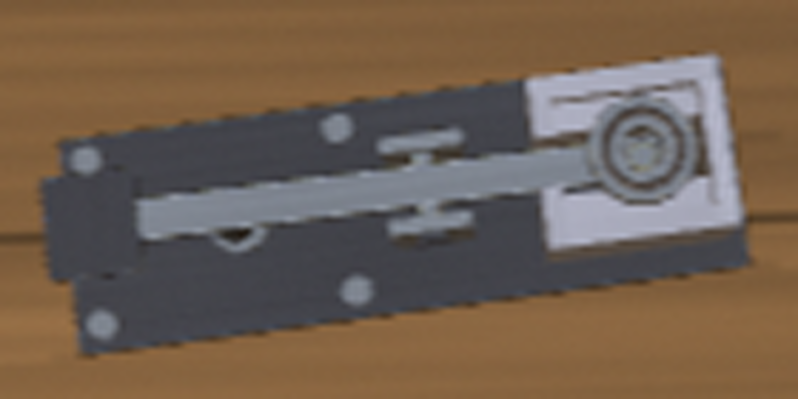

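The crops give subpixel features. In the scene crop, the bearing is at (178,323) and the paddle at (533,93). In the top crop, the bearing is at (642,149) and the paddle at (88,228). The nest block and base corners are clear in both. The nest opens toward the pivot, and the buffer is below the arm.

```bash
python3 - <<'E'
from h import *
S=lambda x,y:((x+.5)/5-.5+250,(y+.5)/5-.5+125)
T=lambda x,y:((x+.5)/5.7-.5+230,(y+.5)/5.7-.5+205)
r=lambda v:np.round(v,4)
print("pad",r(tri(S(533,93),T(88,228))),"bear",r(tri(S(178,323),T(642,149))),r(ray("top",T(642,149),.091)),r(ray("scene",S(178,323),.091)))
for p in[(527,80),(716,55),(743,222),(550,250)]:print("nest top",r(ray("top",T(*p),.09)))
for p in[(72,320),(205,235),(298,322),(165,410)]:print("nest scene",r(ray("scene",S(*p),.09)))
for p in[(62,142),(83,352),(748,262)]:print("base top",r(ray("top",T(*p),.012)))
for p in[(617,222),(178,537),(65,410)]:print("base scene",r(ray("scene",S(*p),.012)))
for p in[(480,92),(532,50),(588,95),(537,136)]:print("pad scene",r(ray("scene",S(*p),.088)))
for p in[(42,180),(130,166),(140,272),(53,281)]:print("pad top",r(ray("top",T(*p),.088)))
a,b=np.array(ray("top",T(642,149),.091)),tri(S(533,93),T(88,228))
o=robot.get_obs();from scipy.spatial.transform import Rotation as R
print(r(R.from_quat(o["tool_rot"]).as_matrix()))
# tray: mask in both images by rim
for p in[(134,228),(186,197),(224,242),(171,282)]:print("tray scene",r(ray("scene",p,.03)))
E
```

```text
pad [0.5206 0.1429 0.0824] bear [ 0.5445 -0.0701  0.0908] [ 0.5437 -0.0716  0.091 ] [ 0.5452 -0.0689  0.091 ]
nest top [ 0.5717 -0.0284  0.09  ]
nest top [ 0.5795 -0.1015  0.09  ]
nest top [ 0.515 -0.109  0.09 ]
nest top [ 0.5063 -0.0353  0.09  ]
nest scene [ 0.5168 -0.1059  0.09  ]
nest scene [ 0.51  -0.033  0.09 ]
nest scene [ 0.574  -0.0251  0.09  ]
nest scene [ 0.5801 -0.097   0.09  ]
base top [0.5622 0.1656 0.012 ]
base top [0.4753 0.1561 0.012 ]
base top [ 0.5049 -0.1183  0.012 ]
base scene [0.5658 0.1684 0.012 ]
base scene [ 0.5949 -0.1068  0.012 ]
base scene [ 0.5064 -0.1144  0.012 ]
pad scene [0.51   0.1206 0.088 ]
pad scene [0.5026 0.1571 0.088 ]
pad scene [0.5406 0.1618 0.088 ]
pad scene [0.5472 0.1265 0.088 ]
pad top [0.5382 0.1583 0.088 ]
pad top [0.5427 0.1246 0.088 ]
pad top [0.5022 0.1206 0.088 ]
pad top [0.4996 0.1537 0.088 ]
[[-1.200e-03  4.410e-01  8.975e-01]
 [-1.600e-03  8.975e-01 -4.410e-01]
 [-1.000e+00 -2.000e-03 -3.000e-04]]
tray scene [ 0.4052 -0.3806  0.03  ]
tray scene [ 0.3935 -0.2514  0.03  ]
tray scene [ 0.55   -0.2334  0.03  ]
tray scene [ 0.5715 -0.3651  0.03  ]
```

```bash
python3 -m inch '[[[0,-2,3,0,0],[0,-2,3,0,0],[0,-2,3,0,0],[0,-2,3,0,0],[0,-2,3,0,0],[0,-2,3,0,0],[0,-2,3,0,0],[0,-2,3,0,0]]]' 20; python3 -m inch '[[[0,0,0,0.125,0],[0,0,0,0.125,0],[0,0,0,0.125,0],[0,0,0,0.125,0],[0,0,0,0.125,0],[0,0,0,0.125,0],[0,0,0,0.125,0],[0,0,0,0.125,0]]]'
cat > go.py <<'E'
import sys;from h import *
from scipy.spatial.transform import Rotation as R
o=robot.get_obs();M=R.from_quat(o["tool_rot"]).as_matrix();p=o["position"]
print("t",o["time"],"p",p.round(4),"yaw",np.arctan2(M[1,1],M[0,1]).round(4),"f",o["ft_force"].round(2),"w",round(o["grip_width"],4),"turn for .107:",(np.arctan2(M[1,1],M[0,1])-.107).round(3))
if len(sys.argv)>3: print("cm",(100*M.T@(np.array(sys.argv[1:4],float)-p)).round(2))
E
python3 go.py .521 .141 .12
```

```text
time: 0.77
position: [0.4202, 0.3078, 0.2284]
tool_rot: [0.154, 0.692, -0.156, 0.688]
ft_force: [1.0, 1.2, -0.6]
grip_width: 0.0413
time: 1.43
position: [0.4239, 0.2972, 0.2256]
tool_rot: [0.464, 0.531, -0.473, 0.528]
ft_force: [-0.1, -0.1, 1.2]
grip_width: 0.001
t 1.4333 p [0.4239 0.2972 0.2256] yaw 0.1226 f [-0.12 -0.13  1.23] w 0.001 turn for .107: 0.016
cm [10.54  7.85 16.64]
```

```bash
python3 -m inch '[[[0,1.3,2.8,0.02,0],[0,1.3,2.8,0,0],[0,1.3,2.8,0,0],[1.5,1.3,2.8,0,0],[2,1.3,2.8,0,0],[2,1.3,2.6,0,0],[2,0,0,0,0],[1,0,0,0,0]]]'; python3 go.py .521 .141 .105
python3 - <<'E'
from h import *
a=camera("scene")[100:250,230:400,::-1];b=camera("top")[200:280,225:375,::-1]
a=cv2.resize(a,None,fx=3.5,fy=3.5,interpolation=2);b=cv2.resize(b,(595,317),interpolation=2)
cv2.imwrite("pics/pp.png",cv2.resize(np.vstack([a[:280],b]),None,fx=1,fy=1))
E
```

```text
time: 2.1
position: [0.5234, 0.1341, 0.1385]
tool_rot: [0.472, 0.524, -0.476, 0.525]
ft_force: [-0.5, -0.0, -0.5]
grip_width: 0.0006
t 2.1 p [0.5234 0.1341 0.1385] yaw 0.1014 f [-0.49 -0.03 -0.48] w 0.0006 turn for .107: -0.006
cm [ 3.35 -0.16 -0.73]
```

View pics/pp.png

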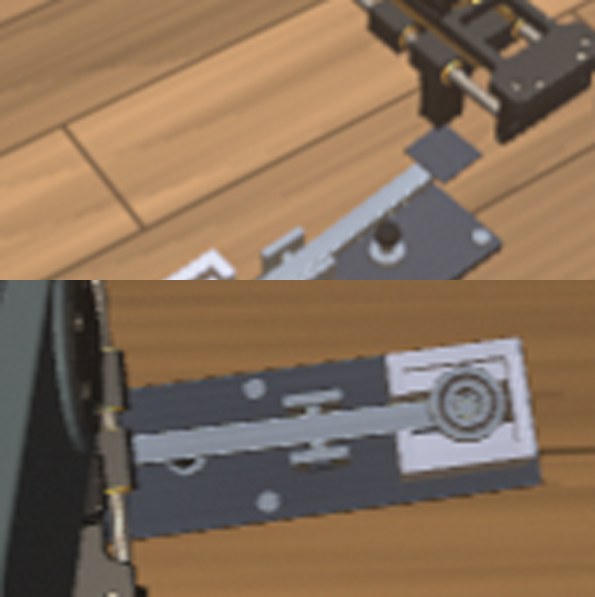

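The closed fingers hang just above the paddle. I'll centre them, then descend until they touch it.

```bash
python3 -m inch '[[[0,-0.2,-0.8,0,0],[1,0,0,0,0],[1,0,0,0,0],[0.6,0,0,0,0],[0,0,0,0,0]]]' ; python3 go.py .521 .142 .098; python3 -m inch '[[[0.3,0,0,0,0],[0.3,0,0,0,0],[0.2,0,0,0,0],[0.2,0,0,0,0]]]'; python3 go.py .521 .142 .09
```

```text
time: 2.62
position: [0.5201, 0.1453, 0.1127]
tool_rot: [0.472, 0.525, -0.474, 0.526]
ft_force: [-0.3, 0.7, -0.4]
grip_width: 0.0005
t 2.6167 p [0.5201 0.1453 0.1127] yaw 0.1057 f [-0.34  0.68 -0.42] w 0.0005 turn for .107: -0.001
cm [1.47 0.06 0.34]
time: 2.95
position: [0.5202, 0.1463, 0.1024]
tool_rot: [0.471, 0.525, -0.473, 0.527]
ft_force: [0.0, -0.0, 0.8]
grip_width: 0.0005
t 2.95 p [0.5202 0.1463 0.1024] yaw 0.1075 f [ 0.01 -0.03  0.82] w 0.0005 turn for .107: 0.001
cm [1.24 0.03 0.43]
```

```bash
python3 -m inch '[[[0.2,0,0.3,0,0],[0.2,0,0,0,0],[0.2,0,0,0,0],[0.2,0,0,0,0]]]'; python3 -m inch '[[[0.2,0,0,0,0],[0.2,0,0,0,0],[0.2,0,0,0,0]]]'; python3 -m inch '[[[0.2,0,0,0,0],[0.2,0,0,0,0],[0.2,0,0,0,0]]]'; python3 go.py .521 .142 .06
```

```text
time: 3.28
position: [0.5208, 0.1433, 0.0948]
tool_rot: [0.472, 0.525, -0.473, 0.527]
ft_force: [-1.8, 1.8, 4.1]
grip_width: 0.0002
time: 3.53
position: [0.5208, 0.144, 0.0892]
tool_rot: [0.473, 0.525, -0.473, 0.527]
ft_force: [-2.1, 2.2, 4.3]
grip_width: 0.0003
time: 3.78
position: [0.5207, 0.1444, 0.0828]
tool_rot: [0.473, 0.525, -0.473, 0.527]
ft_force: [-0.6, 2.3, 4.2]
grip_width: 0.0003
t 3.7833 p [0.5207 0.1444 0.0828] yaw 0.1057 f [-0.56  2.32  4.18] w 0.0003 turn for .107: -0.001
cm [ 2.28 -0.    0.24]
```

```bash
python3 -m inch '[[[0.2,0,0.1,0,0],[0.2,0,0,0,0],[0.2,0,0,0,0],[0.2,0,0.05,0,0]]]'; python3 -m inch '[[[0.2,0,0.05,0,0],[0.2,0,0,0,0],[0.15,0,0,0,0]]]'; python3 -m inch '[[[0.1,0,0,0,0],[0.1,0,0,0,0]]]'; python3 -m inch '[[[0.1,0,0,0,0],[0.1,0,0,0,0]]]'
```

```text
time: 4.12
position: [0.5209, 0.1437, 0.0744]
tool_rot: [0.474, 0.525, -0.472, 0.526]
ft_force: [-2.2, 4.3, 5.0]
grip_width: 0.0003
time: 4.37
position: [0.521, 0.1437, 0.0686]
tool_rot: [0.474, 0.525, -0.472, 0.526]
ft_force: [-1.7, -0.0, 5.3]
grip_width: 0.0007
time: 4.53
position: [0.521, 0.1435, 0.0662]
tool_rot: [0.474, 0.525, -0.472, 0.526]
ft_force: [-1.6, 1.3, 5.3]
grip_width: 0.0003
time: 4.7
position: [0.5211, 0.1433, 0.064]
tool_rot: [0.474, 0.525, -0.472, 0.526]
ft_force: [-1.6, 1.2, 6.2]
grip_width: 0.0009
```

Swing force holds at about 5 N. I'll continue in 1 mm rows and check the force every two.

```bash
python3 -m inch '[[[0.1,0,0,0,0],[0.1,0,0,0,0]]]'|grep -E "pos|force"; python3 -m inch '[[[0.1,0,0,0,0],[0.1,0,0,0,0]]]'|grep -E "pos|force"
```

```text
position: [0.5211, 0.1431, 0.062]
ft_force: [-2.0, 1.1, 9.5]
position: [0.5211, 0.143, 0.0611]
ft_force: [-3.5, 0.9, 14.6]
```

```bash
python3 -m inch '[[[0.1,0,0,0,0],[0.1,0,0,0,0]]]'|grep -E "pos|force"
```

```text
position: [0.5211, 0.143, 0.0611]
ft_force: [-3.1, 1.1, 12.6]
```

```bash
python3 -m inch '[[[0.09,0,0,0,0],[0.09,0,0,0,0],[0.09,0,0,0,0]]]'|grep -E "pos|force"; python3 -m inch '[[[0.09,0,0,0,0],[0.09,0,0,0,0]]]'|grep -E "pos|force"
```

```text
position: [0.5211, 0.143, 0.0611]
ft_force: [-3.8, 1.9, 11.3]
position: [0.5211, 0.143, 0.0611]
ft_force: [-2.5, 2.8, 13.0]
```

The arm is firmly seated: about 12 N with no further travel, held for more than 0.5 s. I'll retract and look at the bearing.

```bash
python3 -m inch '[[[-0.3,0,0,0,0],[-1,0,0,0,0],[-2,0,0,0,0],[-3,0,0,0,0.7],[-3,0,0,0,0.7],[-3,0,0,0,0.7],[-2,0,0,0,0.7],[0,0,0,0,0.7]]]'; python3 - <<'E'
from h import *
a=camera("scene")[150:245,245:365,::-1];b=camera("top")[205:275,280:370,::-1]
a=cv2.resize(a,None,fx=5,fy=5,interpolation=2);b=cv2.resize(b,None,fx=5,fy=5,interpolation=2)
c=np.zeros((475,1050,3),np.uint8);c[:,:600]=a;c[:350,600:]=b
cv2.imwrite("pics/up.png",c[:,:]);cv2.imwrite("pics/up.png",cv2.resize(c,None,fx=.76,fy=.76,interpolation=cv2.INTER_AREA))
E
```

```text
time: 6.28
position: [0.5208, 0.1401, 0.2082]
tool_rot: [0.471, 0.524, -0.473, 0.529]
ft_force: [0.1, 0.5, -0.5]
grip_width: 0.0257
```

View pics/up.png

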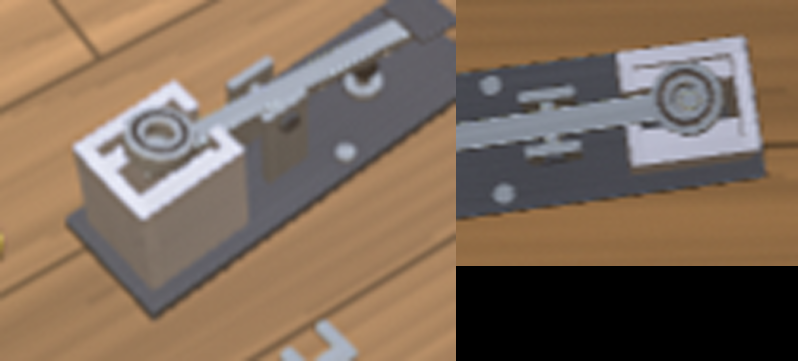

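The bearing is raised, with its ring centre at about (159,133) in the scene part and (687,98) in the top part of the composite. I'll triangulate it.

```bash
python3 - <<'E'
from h import *
S=((159.5)/3.8-.5+245,(133.5)/3.8-.5+150);T=((687.5-456)/3.8-.5+280,98.5/3.8-.5+205)
p=tri(S,T);print(p.round(4),S,T)
for z in(.1,.105,.11,.115):print(z,ray("scene",S,z).round(4),ray("top",T,z).round(4))
print(proj("top",p),proj("scene",p))
E
python3 go.py .543 -.067 .16
```

```text
[ 0.5438 -0.0655  0.1034] (286.4736842105263, 184.63157894736844) (340.42105263157896, 230.42105263157896)
0.1 [ 0.5422 -0.063   0.1   ] [ 0.5435 -0.0672  0.1   ]
0.105 [ 0.5455 -0.0646  0.105 ] [ 0.5429 -0.067   0.105 ]
0.11 [ 0.5488 -0.0662  0.11  ] [ 0.5423 -0.0667  0.11  ]
0.115 [ 0.5521 -0.0678  0.115 ] [ 0.5417 -0.0664  0.115 ]
[[339.67598628 230.09012471]] [[285.77322085 184.72308192]]
t 6.3833 p [0.5187 0.1399 0.2049] yaw 0.1087 f [-0.8  -0.28 -0.83] w 0.0337 turn for .107: 0.002
cm [ 4.64  0.19 20.8 ]
```

```bash
python3 -m inch '[[[0,0.2,3,0,0.75],[0,0,3,0,0.75],[0,0,3,0,0.75],[0,0,3,0,0.75],[0,0,3,0,0.75],[1,0,3,0,0.75],[2,0,2.6,0,0.75],[2,0,0.3,0,0.75]]]'>/dev/null; python3 -m inch '[[[0,0,0,0,0.75],[0,0,0,0,0.75]]]' ;python3 go.py .5435 -.068 .12
```

```text
time: 7.22
position: [0.5345, -0.0767, 0.1381]
tool_rot: [0.463, 0.535, -0.479, 0.52]
ft_force: [-0.6, 0.1, 0.5]
grip_width: 0.0652
t 7.2167 p [ 0.5345 -0.0767  0.1381] yaw 0.1125 f [-0.58  0.05  0.52] w 0.0652 turn for .107: 0.006
cm [ 1.78  1.05 -0.76]
```

```bash
python3 -m inch '[[[0,1,-0.8,0.006,0.75],[0.5,0,0,0,0.75],[0.5,0,0,0,0.75],[0.5,0,0,0,0.75],[0,0,0,0,0.75]]]'>/dev/null; python3 go.py .5435 -.068 .1025
```

```text
t 7.6333 p [ 0.5401 -0.0645  0.1205] yaw 0.1108 f [-0.19 -0.6   0.02] w 0.0653 turn for .107: 0.004
cm [1.78 0.37 0.39]
```

```bash
python3 -m inch '[[[0,0.35,0.4,0,0.75],[0.4,0,0,0,0.75],[0.4,0,0,0,0.75],[0.4,0,0,0,0.75],[0,0,0,0,0.75]]]'>/dev/null; python3 go.py .5435 -.068 .1025
```

```text
t 8.05 p [ 0.5437 -0.0682  0.108 ] yaw 0.1123 f [-0.99  0.29  0.28] w 0.065 turn for .107: 0.005
cm [ 0.55  0.   -0.02]
```

```bash
python3 -m inch '[[[0.25,0,0,0,0.75],[0.2,0,0,0,0.75],[0.1,0,0,0,0.75],[0,0,0,0,0.75]]]'>/dev/null; python3 go.py .5435 -.068 .1025
python3 - <<'E'
from h import *
a=camera("scene")[130:230,240:360,::-1]
cv2.imwrite("pics/g.png",cv2.resize(a,None,fx=5,fy=5,interpolation=2))
E
```

```text
t 8.3833 p [ 0.5437 -0.0684  0.1025] yaw 0.1119 f [-1.36  0.1   2.51] w 0.0653 turn for .107: 0.005
cm [-0.   -0.01 -0.04]
```

View pics/g.png

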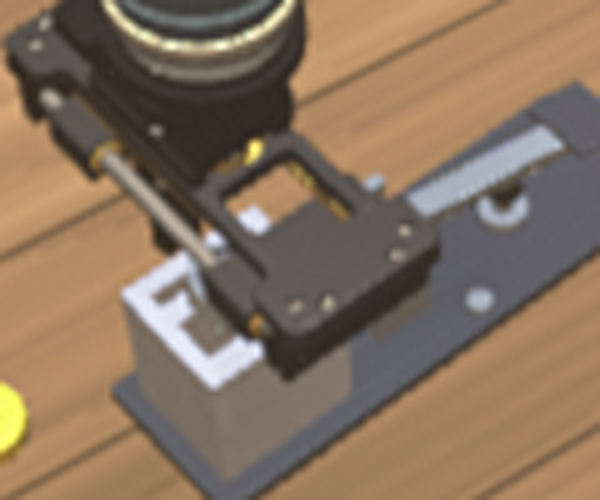

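The gripper straddles the nest and the bearing sits between the fingers. The z force of 2.5 N suggests the tips are near the wall tops, so I'll rise slightly and close.

```bash
python3 -m inch '[[[-0.08,0,0,0,0.4],[0,0,0,0,0.4],[0,0,0,0,0.4],[0,0,0,0,0.3],[0,0,0,0,0.3],[0,0,0,0,0.3]]]' 15; python3 go.py .5435 -.068 .1025
```

```text
time: 8.93
position: [0.5438, -0.0685, 0.1033]
tool_rot: [0.462, 0.536, -0.481, 0.518]
ft_force: [0.2, -0.0, 1.7]
grip_width: 0.0416
t 8.9333 p [ 0.5438 -0.0685  0.1033] yaw 0.1119 f [ 0.17 -0.    1.71] w 0.0416 turn for .107: 0.005
cm [ 0.08 -0.03 -0.05]
```

Gripped, with a width of 41.6 mm. Next I'll increase the grip and lift.

```bash
python3 -m inch '[[[0,0,0,0,0.2],[-0.5,0,0,0,0.2],[-1,0,0,0,0.2],[-2,0,0,0,0.2],[-2,0,0,0,0.2],[-1,0,0,0,0.2],[0,0,0,0,0.2]]]' 25; python3 go.py .477 -.31 .15
```

```text
time: 9.52
position: [0.5447, -0.0678, 0.1715]
tool_rot: [0.461, 0.538, -0.481, 0.517]
ft_force: [0.6, -0.9, -1.2]
grip_width: 0.0411
t 9.5167 p [ 0.5447 -0.0678  0.1715] yaw 0.112 f [ 0.57 -0.85 -1.18] w 0.0411 turn for .107: 0.005
cm [ 2.46 -9.34 23.32]
```

```bash
python3 -m inch '[[[0,-1.2,2.9,0,0.2],[0,-1.2,2.9,0,0.2],[0,-1.2,2.9,0,0.2],[0,-1.2,2.9,0,0.2],[0,-1.2,2.9,0,0.2],[0,-1.2,2.9,0,0.2],[0,-1.2,2.9,0,0.2],[0,-0.9,2,0,0.2]]]'>/dev/null; python3 -m inch '[[[0,0,0,0,0.2],[0,0,0,0,0.2]]]'; python3 go.py .477 -.31 .06
python3 - <<'E'
from h import *
a=camera("scene")[110:300,100:340,::-1]
cv2.imwrite("pics/t.png",cv2.resize(a,None,fx=3,fy=3,interpolation=2))
E
```

```text
time: 10.35
position: [0.4744, -0.3079, 0.175]
tool_rot: [0.46, 0.538, -0.479, 0.518]
ft_force: [-0.9, 0.9, -1.3]
grip_width: 0.0407
t 10.35 p [ 0.4744 -0.3079  0.175 ] yaw 0.1169 f [-0.89  0.87 -1.34] w 0.0407 turn for .107: 0.01
cm [11.48  0.68  0.27]
```

View pics/t.png

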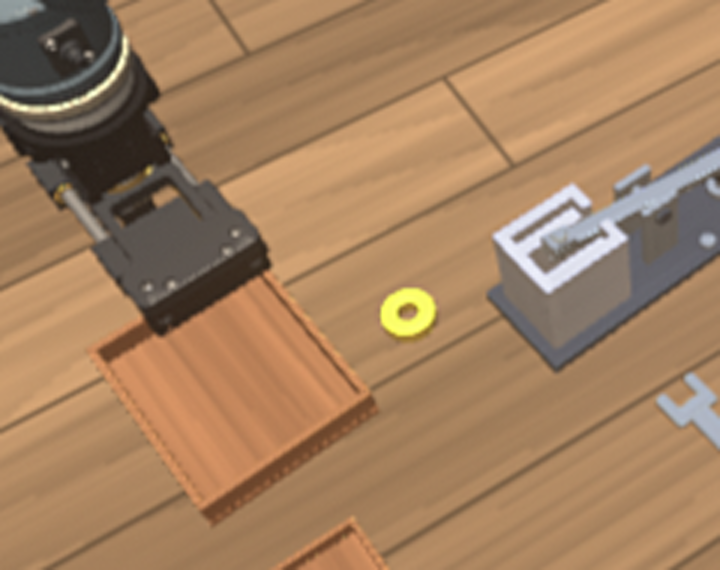

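The nest is empty and the bearing is in the hand, with the gripper over the large tray. I'll lower it.

```bash
python3 -m inch '[[[2,0.5,0.3,0,0.2],[2.5,0,0,0,0.2],[2.5,0,0,0,0.2],[2,0,0,0,0.2],[1.5,0,0,0,0.2],[1,0,0,0,0.2],[0.5,0,0,0,0.2],[0,0,0,0,0.2]]]'>/dev/null; python3 go.py .477 -.31 .025
```

```text
t 11.0667 p [ 0.4793 -0.3005  0.0515] yaw 0.1284 f [ 0.6   1.18 -1.22] w 0.0412 turn for .107: 0.021
cm [ 2.66 -0.25  0.93]
```

```bash
python3 -m inch '[[[0.5,-0.2,0.8,0.02,0.2],[0.5,0,0,0,0.2],[0.5,0,0,0,0.2],[0.3,0,0,0,0.2],[0,0,0,0,0.2]]]'>/dev/null; python3 go.py .477 -.31 .025;  python3 -m inch '[[[0.2,0,0.1,0,0.2],[0.2,0,0,0,0.2],[0.15,0,0,0,0.2]]]'>/dev/null; python3 go.py .477 -.31 .02
```

```text
t 11.4833 p [ 0.48   -0.3103  0.0349] yaw 0.1075 f [-0.27 -0.11 -1.03] w 0.0415 turn for .107: 0.001
cm [ 1.   -0.26 -0.06]
t 11.7333 p [ 0.4804 -0.3122  0.0299] yaw 0.107 f [-0.19 -0.62 -1.47] w 0.0413 turn for .107: -0.0
cm [ 0.99 -0.28 -0.26]
```

```bash
for i in 1; do python3 -m inch '[[[0.15,0,-0.1,0,0.2],[0.15,0,0,0,0.2],[0.15,0,0,0,0.2]]]'>/dev/null; python3 go.py; python3 -m inch '[[[0.1,0,0,0,0.2],[0.1,0,0,0,0.2]]]'>/dev/null; python3 go.py; done
```

```text
t 11.9833 p [ 0.4802 -0.3114  0.0252] yaw 0.1068 f [ 0.38 -0.42 -1.23] w 0.0415 turn for .107: -0.0
t 12.15 p [ 0.4801 -0.3112  0.0229] yaw 0.1069 f [ 0.28  0.31 -0.81] w 0.0411 turn for .107: -0.0
```

```bash
python3 -m inch '[[[0.1,0,0,0,0.2],[0.1,0,0,0,0.2]]]'>/dev/null; python3 go.py; python3 -m inch '[[[0.1,0,0,0,0.2],[0.1,0,0,0,0.2]]]'>/dev/null; python3 go.py
```

```text
t 12.3167 p [ 0.4801 -0.3117  0.0212] yaw 0.1075 f [-1.56 -0.91  4.21] w 0.0411 turn for .107: 0.0
t 12.4833 p [ 0.48   -0.3122  0.0203] yaw 0.108 f [-1.47 -1.31  4.93] w 0.0412 turn for .107: 0.001
```

Contact. I'll lower the grip force so the ring can level itself between the pads, then ease down.

```bash
python3 -m inch '[[[0.08,0,0,0,0.3],[0.08,0,0,0,0.3],[0.08,0,0,0,0.3]]]' 6 >/dev/null; python3 go.py;  python3 -m inch '[[[0.08,0,0,0,0.3],[0.08,0,0,0,0.3]]]'>/dev/null; python3 go.py
```

```text
t 12.7333 p [ 0.4802 -0.3127  0.0183] yaw 0.108 f [-0.99  0.06  3.1 ] w 0.0423 turn for .107: 0.001
t 12.9 p [ 0.4802 -0.3128  0.0182] yaw 0.1084 f [-1.89  1.1   9.96] w 0.0416 turn for .107: 0.001
```

```bash
python3 -m inch '[[[-0.05,0,0,0,0.52],[0,0,0,0,0.55],[0,0,0,0,0.6],[0,0,0,0,0.65],[0,0,0,0,0.7]]]' >/dev/null; python3 go.py;  python3 -m inch '[[[-0.5,0,0,0,0.7],[-1,0,0,0,0.7],[-2,0,0,0,0.7],[-3,0,0,0,0.7],[-3,0,0,0,0.7],[-3,0,0,0,0.7],[0,0,-3.5,0,0.7],[0,0,-3.5,0,0.7]]]'>/dev/null; python3 -m inch '[[[0,0,-3.5,0,0.7],[0,0,-3.5,0,0.7],[0,0,-3.5,0,0.7],[0,0,0,0,0.7],[0,0,0,0,0.7],[0,0,0,0,0.7]]]'>/dev/null; python3 go.py
python3 - <<'E'
from h import *
a=camera("scene")[180:290,120:260,::-1];b=camera("top")[215:310,370:490,::-1]
a=cv2.resize(a,None,fx=3,fy=3,interpolation=2);b=cv2.resize(b,None,fx=3,fy=3,interpolation=2)
c=np.zeros((330,780,3),np.uint8);c[:,:420]=a;c[:285,420:]=b
cv2.imwrite("pics/end.png",c)
E
```

```text
t 13.3167 p [ 0.4805 -0.3124  0.0184] yaw 0.108 f [-3.7  -1.49  4.59] w 0.0567 turn for .107: 0.001
t 14.4833 p [ 0.4679 -0.1333  0.1572] yaw 0.104 f [ 0.33 -1.13  0.47] w 0.0609 turn for .107: -0.003
```

View pics/end.png

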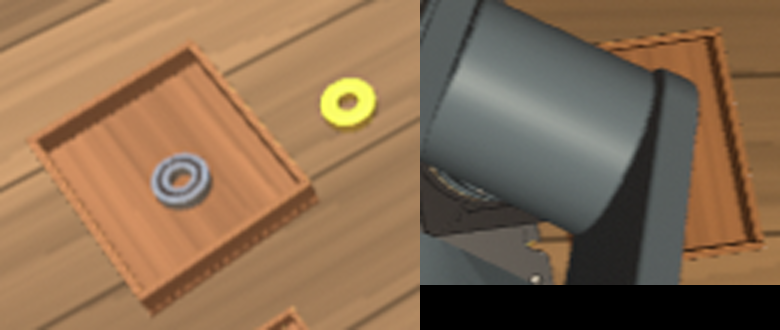

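The bearing lies flat at the tray's middle (about (180,180) in the scene crop), released, with the gripper clear. Handing in.

```bash
python3 - <<'E'
from h import *
print(ray("scene",(120+180/3,180+179/3),.02).round(4))
print(robot.hand_in())
E
```

```text
[ 0.4836 -0.3094  0.02  ]
the job is handed in; nothing more can be done
None
```

The bearing is out of its nest and lies flat in the larger wooden tray, and I handed the job in at about 14.6 s. No verdict is reported.

- **Pressing:** The paddle swung at about 4–5 N. It then stopped against the buffer and I held it at about 11–13 N for more than 0.5 s. The highest reading was 14.6 N vertical (about 15 N in all), though force was only read at the end of each move.
- **Lifting:** The images put the raised bearing's centre about 96–97 mm above the bench. I gripped it across the fixture's x axis just above the nest walls, and the grip width of 41–42 mm matched the ring.
- **Placing:** I lowered the bearing until it touched the tray floor. I then eased the grip so it could level itself, pressed it down gently with a peak of about 10 N, and released it.
- **Last checks:** The final scene picture shows the bearing looking flat. It is at about (0.484, -0.309), within about 10 mm of the tray centre I measured at (0.476, -0.310). The gripper was clear and the force reading near zero.

**Not checked:** in the final top view the arm hid the bearing, so the final position and flatness rest on the scene camera alone. I did not measure the tin, spanner or screwdriver again at the end; no move went near them.

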